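# Lid the art tubs after the painting session

### The arm

A 6-joint arm with a two-finger parallel gripper is mounted at the origin on the work surface. World frame = base frame: x ahead of the robot, y to its left, z up, the work surface at z = 0. Lengths are in m, angles in degrees, forces in N, time in s.
With the tool pointing down it reaches from about 0.3 to 0.75 m from the base axis. Payload 8.5 kg.
Tool frame: the origin (TCP) lies at the very end of the fingers, on their centre line; the grasp point (between the pads) lies 19 mm behind it; z points along the fingers, y is the line along which they close (so a half turn about z gives the same grasp; the last joint's range is limited). The gripper opens to 85 mm and grips with 20 to 120 N. Pads are 22 mm wide; open, the fingers measure 114 mm over their backs; the gripper's body (76 mm by 85 mm) begins 54 mm behind the grasp point. The pads swing forward as they close: fully open they stand 13 mm farther back than shut.
Start: joints at [-78.111, 21.807, 74.336, -0, 83.858, -12.336], TCP at [0.226, -0.502, 0.231] pointing down, gripper open.
Joint ranges: [-178.18, 178.18], [-50.72, 133.34], [12.68, 142.11], [-81.47, 261.47], [9.98, 163.14], [-165.26, 165.26]. Speed limits (degrees/s): [136.94, 136.94, 180, 180, 180, 180].

### API

Orientations are given as a 3x3 rotation matrix whose columns are the frame's x, y, z axes.
In Python, from rig import observe, cams, ticket gives the robot as it stands.
- The arm moves only by the tool move_arm, never from a script. Its arguments are lists of equal length, an entry for each row: "jaw": the finger opening in cm, from 0 to 8.54; "dp": the shift along the tool's x, y, z in cm, a list of three; "turn": the turn, a rotation vector about the tool's x, y, z in rad, a list of three. In form: {"jaw": [jaw, ...], "dp": [[tx, ty, tz], ...], "turn": [[wx, wy, wz], ...]}. A call has 1 to 12 rows; each row shifts and turns the commanded pose from where the row before left it, along the tool's axes as they then stand; what a row does not reach is not made up. A row lasts 1/12 s, in which the tool goes at most 41.7 mm and 7.16 degrees, less where a joint would pass 70% of its speed; a pose out of reach is approached as far as the arm can. A call is refused whole if a number of a shift passes 4.17 or a number of a turn 0.125, either way. A call with a gripper value outside its range is refused whole. The fingers move at their own pace and stop on an object; "force" is the grip in N (left out, the last holds). Time passes only in rows, so rows that do not move let the fingers close. It gives the time, the measured TCP pose, the force, the opening and the grip force at its end, in the units of the state.
- observe(): the state, without advancing time (a new reading comes with each control period).
- cams.get_image(name): name is "scene" or "top" or "wrist"; returns (picture, depth): 420x560x3 uint8, red, green, blue; 420x560 float32, m along the optical axis (not along the pixel's ray), 0 where there is no reading.
- cams.calibration(name): a dict with "vertical_fov" (degrees; the focal length in pixels is half the picture's height over the tangent of half this angle, whatever the lens; pixels are square), "cx", "cy" (the principal point, pixels), "view" (4x4, takes a point from world to camera coordinates); the wrist camera has in their place "tool_from_camera" (4x4, takes a point from camera to tool coordinates, whose origin is the TCP and whose axes are the flange's). Camera axes: x right, y up, looking along -z (the intrinsics and any distortion apply to the point x, -y, -z); pixel columns grow to the right and rows downward; lengths in m; the calibration is good to about 2 mm. A picture is of the moment at which its call begins: read the wrist's pose just before it. calibration takes no time and is no camera call.
- ticket.close_job(): hands the job in; it is judged then, once.
Trained networks look in the newest picture that a camera, given by its name, has taken for a name from the list of things; names that differ only in an ending like _2 or _b are one class to them, and where a whole thing is asked for, a point or a joint stands for the part that bears it (a point fixed in the world has none). Each returns a list of dicts, best first, with "p" (0 to 1); they miss things now and then, are a little off and sometimes report something else, mostly with a low value. They report only what shows in the picture. A call takes as long as a camera call. They do not tell look-alikes from the thing itself.
- cams.spot_in(camera, query): "box" ([centre column, centre row, width, height] as shares, 0 to 1, of the picture: columns of its width, rows of its height, round what is visible of it).
- cams.outline_of(camera, query): "mask" (420x560 bool, what is visible of it) and "box" ([centre column, centre row, width, height] as shares, 0 to 1, of the picture: columns of its width, rows of its height, round what is visible of it).
- cams.mark_of(camera, query): "location" ([column, row] as shares, 0 to 1, of the picture: columns of its width, rows of its height: a listed point, or the origin of a listed thing).
The state is a dict: "time_s": time; "q": joint angles; "qvel": joint speeds; "joint_efforts": joint torques, N m; "position": TCP position; "tool_rot": TCP orientation; "ft_force": force on the tool from outside, world axes, zero at the start; "wrist_torque": the same for the moment, N m; "grip_width": finger opening in m; "gripper_force": force on a finger pad.
Only numpy, scipy, OpenCV 4.12 (cv2) and the standard library are available. Lean on these libraries where they do the work, as an engineer would, in place of code of your own. Each camera call takes 0.05 s, during which the arm holds its last target. There are 200 camera calls.

### The job

The outdoor painting session is over and three open tubs of art materials need closing before the damp gets in: put each of the three grey lids on the tub it fits, so that it slips over the rim and sits level and fully home. Someone has laid the large round lid on the small round tub, where it does not belong. Leave all three tubs standing upright on the table, and do not disturb the brush, pebble, pine cone, paste jar and sharpener lying among them.

Things in the scene. Friction and masses are not known exactly. Their poses are not given: they have to be found in the camera images.
- tub_large_round: large round white plastic tub, loose, standing on the table, open at the top: 70 mm high, straight wall 55 mm across, rolled (rounded) rim 58 mm outside and 5 mm thick; brown conkers fill it to 8 mm below the rim. 0.15-0.31 kg. Origin: centre of its underside, z up.
- tub_small_round: small round white plastic tub, loose, standing on the table: 52 mm high, straight wall 39 mm across, rolled rim 42 mm outside and 5 mm thick; charcoal sticks fill it to 8 mm below the rim. 0.08-0.15 kg. At the start the large round lid lies loosely on it, with some 9 mm to spare round the rim. Origin: centre of its underside, z up.
- tub_rectangular: rectangular white plastic tub, loose, standing on the table: 45 mm high, walls 76 by 48 mm, rolled rim 78 mm (x) by 50 mm (y) outside and 5 mm thick; chalks fill it to 8 mm below the rim. 0.11-0.22 kg. Origin: centre of its underside, x along the long side, z up.
- lid_large_round: large round grey plastic slip-on lid, a cap open below: 64 mm outside, 61 mm inside the skirt, 17 mm high (14 mm deep inside), about 18 g. Fits the large round tub, 1.5 mm to spare all round. At the start it lies on the small round tub, its origin 38 mm above the table. Origin: centre of the skirt's lower edge, z up. Fully home on its own tub its origin is 56 mm above the tub's origin.
- lid_small_round: small round grey slip-on lid, right way up on the table: 48 mm outside, 45 mm inside the skirt, 17 mm high (14 mm deep inside), about 12 g. Fits the small round tub with 1.5 mm to spare all round. Origin: centre of the skirt's lower edge, z up. Fully home its origin is 38 mm above the small tub's origin.
- lid_rectangular: rectangular grey slip-on lid, right way up on the table: 84 mm (x) by 56 mm (y) outside, 81 by 53 mm inside the skirt, 17 mm high (14 mm deep inside), about 18 g. Fits the rectangular tub, either way round, with 1.5 mm to spare on every side. Origin: centre of the skirt's lower edge, x along the long side, z up. Fully home its origin is 31 mm above the tub's origin.
- brush: paint brush, 180 mm long and 8 mm thick, lying loose among the tubs; bystander. Origin: under its middle, x towards the bristles.
- pebble: smooth grey pebble, 34 mm across and 20 mm high, loose; bystander. Origin: centre of its underside.
- pine_cone: brown pine cone, about 40 mm across and 40 mm high, standing loose; bystander. Origin: centre of its underside.
- paste_jar: small closed cream jar with a white screw cap, 42 mm across and 55 mm high, loose; bystander, it keeps its cap. Origin: centre of its underside.
- sharpener: metal pencil sharpener, 26 x 16 x 12 mm, loose; bystander. Origin: centre of its underside.
Not all that is in view belongs to the job. Leave any yellow look-alike of the lid_small_round alone.

How it is judged:
By the outcome, as a careful person would: the job done as asked, in the order asked, and still so for the second after the job is handed in, with the robot touching nothing.
It also fails if it takes over 67 s, if anything falls off the work surface, if the arm or the gripper's body presses on something with over 40 N, if the wrist force passes 120 N, or if a joint passes its speed limit or range.

## Working session

There is one attempt and no reset: what is moved stays moved. The work goes in short steps, Python scripts to look and compute and a tool call to move; the robot and the scene stay as the last step left them, time stands still between calls to the robot, and variables do not carry over. Pictures are saved under pics/ and viewed, at most 10 in all, crops included, and the job is handed in when it is done.

Besides the shell and the picture viewer there is one more tool, called after "Request:" by a JSON object that holds its "api" and its "payload". move_arm: Moves the arm, as the interface text tells. Its arguments: {"type":"object","properties":{"jaw":{"type":"array","items":{"type":"number"}},"dp":{"type":"array","items":{"type":"array","items":{"type":"number"}}},"turn":{"type":"array","items":{"type":"array","items":{"type":"number"}}},"force":{"type":"number"}},"required":["jaw","dp","turn"]}

```bash
ls; mkdir -p pics
cat > h.py <<'E'
import numpy as np, cv2
from rig import observe, cams, ticket
def K(c): return 210/np.tan(np.radians(c["vertical_fov"]/2))
def camT(name,s=None):
    c=cams.calibration(name)
    if "view" in c: return c, np.linalg.inv(np.array(c["view"]))
    s=s or observe(); T=np.eye(4); T[:3,:3]=s["tool_rot"]; T[:3,3]=s["position"]
    return c, T@np.array(c["tool_from_camera"])
def cloud(name,d,s=None):
    c,T=camT(name,s); f=K(c); v,u=np.mgrid[0:420,0:560]
    P=np.stack([(u-c["cx"])/f*d,-(v-c["cy"])/f*d,-d],-1)
    return P@T[:3,:3].T+T[:3,3]
def save(n,img): cv2.imwrite(f"pics/{n}.png",np.ascontiguousarray(img[...,::-1]))
E
python3 - <<'E'
from h import *
for n in("top","scene"):
    c=cams.calibration(n); print({k:v for k,v in c.items() if k!="view"})
    im,d=cams.get_image(n); save(n,im); np.savez(n,im=im,d=d)
    if n=="top":
        X=cloud(n,d)
        for q in "tub_large_round tub_small_round tub_rectangular lid_large_round lid_small_round lid_rectangular brush pebble pine_cone paste_jar sharpener".split():
            for r in cams.outline_of(n,q)[:3]:
                m=r["mask"]&(d>0); p=X[m]; 
                if len(p): print(q,round(r["p"],2),(np.array(r["box"])*[560,420,560,420]).round(),np.median(p,0).round(3),p.min(0).round(3),p.max(0).round(3))
print(cams.calibration("wrist"))
E
```

```text
pics
{'vertical_fov': 55.95024740473507, 'cx': 272.6639174352591, 'cy': 203.77718496859654}
tub_large_round 0.63 [407. 255.  38.  29.] [ 0.435 -0.26   0.058] [ 0.402 -0.318 -0.002] [ 0.463 -0.234  0.074]
tub_rectangular 0.79 [148. 236.  48.  40.] [0.461 0.292 0.035] [ 0.416  0.25  -0.002] [0.506 0.333 0.049]
lid_large_round 0.72 [297. 245.  29.  31.] [ 0.456 -0.029  0.054] [ 0.422 -0.06  -0.001] [0.487 0.001 0.06 ]
lid_small_round 0.98 [192. 152.  21.  25.] [0.649 0.198 0.016] [ 0.628  0.176 -0.001] [0.673 0.223 0.021]
lid_small_round 0.85 [240. 154.  23.  20.] [0.644 0.096 0.016] [ 0.621  0.072 -0.002] [0.667 0.12  0.021]
lid_small_round 0.77 [248. 194.  24.  26.] [0.554 0.076 0.016] [ 0.531  0.054 -0.001] [0.576 0.102 0.02 ]
lid_rectangular 0.66 [362. 169.  48.  44.] [ 0.62  -0.167  0.016] [ 0.571 -0.221 -0.003] [ 0.668 -0.119  0.022]
brush 0.51 [222. 258.  13.  74.] [0.423 0.134 0.007] [ 0.339  0.129 -0.002] [0.497 0.14  0.011]
pebble 0.63 [344. 249.   9.  17.] [ 0.442 -0.129  0.017] [ 0.427 -0.145  0.009] [ 0.456 -0.115  0.023]
pine_cone 0.56 [288. 146.  16.  15.] [ 0.659 -0.004  0.035] [ 0.644 -0.022  0.019] [0.679 0.016 0.043]
paste_jar 0.59 [438. 160.  30.  23.] [ 0.634 -0.319  0.052] [ 0.616 -0.367 -0.004] [ 0.666 -0.305  0.057]
sharpener 0.63 [127. 165.  12.  15.] [0.615 0.344 0.011] [0.606 0.332 0.006] [0.627 0.357 0.015]
{'vertical_fov': 50.54100842906022, 'cx': 281.84871980444075, 'cy': 211.92467959487385}
{'vertical_fov': 58.47519872665294, 'cx': 280.9293759024001, 'cy': 209.0179630489228, 'tool_from_camera': array([[-8.24262991e-05,  9.44676275e-01,  3.28004160e-01,
         8.43860028e-02],
       [ 9.99999945e-01, -2.70864199e-05,  3.29307387e-04,
         1.38541176e-04],
       [ 3.19973334e-04,  3.28004170e-01, -9.44676221e-01,
        -1.42667719e-01],
       [ 0.00000000e+00,  0.00000000e+00,  0.00000000e+00,
         1.00000000e+00]])}
```

Run:
```python
from h import *
z=np.load("top.npz"); im=z["im"]
cv2.imwrite("pics/topc.png",cv2.resize(np.ascontiguousarray(im[110:310,90:470,::-1]),None,fx=2.1,fy=2.1,interpolation=cv2.INTER_CUBIC))
X=cloud("top",z["d"])
for (u,v) in((192,152),(240,154),(248,194),(362,169),(297,245)): print(u,v,im[v-3:v+4,u-3:u+4].mean((0,1)).round())
# rect orientation from top-height points
for n,(u,v),h in(("tubR",(148,236),(.040,.055)),("lidR",(362,169),(.013,.022)),("lidL",(297,245),(.050,.062)),("tubL",(407,255),(.064,.08)),("lidS1",(192,152),(.012,.022)),("lidS2",(240,154),(.012,.022)),("lidS3",(248,194),(.012,.022))):
    c=X[v,u]; m=(np.hypot(X[...,0]-c[0],X[...,1]-c[1])<.065)&(X[...,2]>h[0])&(X[...,2]<h[1])
    p=X[m]; r=cv2.minAreaRect((p[:,:2]*1000).astype(np.float32)); print(n,len(p),r,np.median(p[:,2]).round(4))
```

```text
192 152 [231. 215.  71.]
240 154 [167. 177. 185.]
248 194 [238. 225.  83.]
362 169 [157. 168. 175.]
297 245 [182. 192. 200.]
tubR 277 ((460.65045166015625, 293.2276306152344), (50.55516052246094, 78.58500671386719), 49.490631103515625) 0.0444
lidR 985 ((620.7802124023438, -167.30491638183594), (83.9736328125, 56.849605560302734), 41.42353820800781) 0.0166
lidL 746 ((456.4877014160156, -30.33176612854004), (61.622676849365234, 61.88087463378906), 1.323339581489563) 0.054
tubL 166 ((434.34991455078125, -262.2321472167969), (55.55598831176758, 56.30350112915039), 88.54000091552734) 0.0688
lidS1 366 ((650.8953857421875, 199.02867126464844), (46.8228759765625, 45.05940628051758), 88.2057876586914) 0.0159
lidS2 365 ((644.734375, 96.34650421142578), (46.99839401245117, 44.339454650878906), 2.039454460144043) 0.016
lidS3 375 ((555.5850830078125, 77.2265853881836), (45.99253463745117, 45.8498420715332), 1.1229217052459717) 0.016
```

View pics/topc.png

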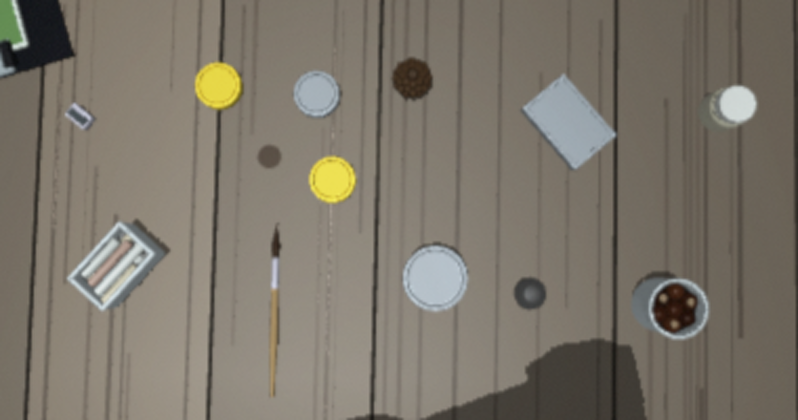

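View pics/scene.png

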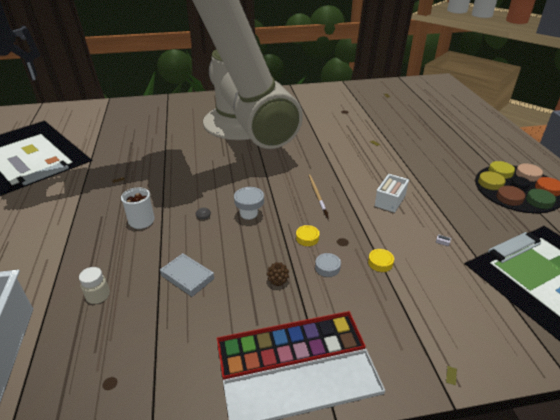

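Candidates for the small lid in the top picture are grey at (240,154) and yellow at (192,152) and (248,194), so I take the grey one. The only large round lid is at (297,245), on the small tub. The only rectangular lid is at (362,169).

```bash
cat >> h.py <<'E'
def plan(xyz,yaw=None,s=None):
    "tool-axis shift (cm) to xyz, and turn about tool z (deg) so tool y points at yaw (mod 180)"
    s=s or observe(); R=np.array(s["tool_rot"]); dp=R.T@(np.array(xyz)-s["position"])*100
    t=0
    if yaw is not None:
        y=np.degrees(np.arctan2(R[1,1],R[0,1])); t=-((yaw-y+90)%180-90)   # tool z down
    print("plan dp",dp.round(2),"turn z deg",round(t,2),"alt",round(t-180*np.sign(t or 1),1), "q6",round(s["q"][5],1),"q1",round(s["q"][0],1))
E
python3 - <<'E'
from h import *
s=observe(); print(np.array(s["tool_rot"]).round(3),s["time_s"],s["grip_width"],s["ft_force"])
plan([.40,-.03,.20],90)
z=np.load("top.npz"); cv2.imwrite("pics/crop.png",cv2.resize(np.ascontiguousarray(z["im"][135:215,170:270,::-1]),None,fx=6,fy=6))
E
```

```text
[[ 0.912  0.41  -0.   ]
 [ 0.41  -0.912 -0.   ]
 [-0.    -0.    -1.   ]] 0.65 0.08539871789975217 [ 0.29998189 -0.13696635 -0.22170368]
plan dp [ 35.25 -35.85   3.13] turn z deg 24.22 alt -155.8 q6 -12.3 q1 -78.1
```

View pics/crop.png

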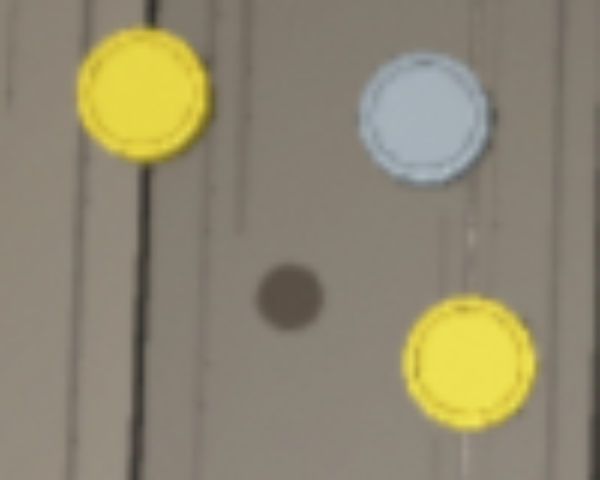

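Request:
{"api": "move_arm", "payload": {"jaw": [8.5,8.5,8.5,8.5,8.5,8.5,8.5,8.5,8.5,8.5,8.5,8.5], "dp": [[0,0,0],[0,0,0],[0,0,0],[0,0,0],[1.53,-3.37,0.22],[1.53,-3.37,0.22],[1.53,-3.37,0.22],[1.53,-3.37,0.22],[1.53,-3.37,0.22],[1.53,-3.37,0.22],[1.53,-3.37,0.22],[1.53,-3.37,0.22]], "turn": [[0,0,0.1057],[0,0,0.1057],[0,0,0.1057],[0,0,0.1057],[0,0,0],[0,0,0],[0,0,0],[0,0,0],[0,0,0],[0,0,0],[0,0,0],[0,0,0]], "force": 25}}

```text
time_s: 1.65
position: [0.3484, -0.2303, 0.2138]
tool_rot: [[1.0, -0.0, 0.0], [-0.0, -1.0, -0.0], [0.0, 0.0, -1.0]]
ft_force: [0.9, -1.4, -0.1]
grip_width: 0.0849
gripper_force: 0.0
```

Request:
{"api": "move_arm", "payload": {"jaw": [8.5,8.5,8.5,8.5,8.5,8.5,8.5], "dp": [[1.53,-3.37,0.22],[1.53,-3.37,0.22],[1.53,-3.37,0.22],[1.53,-3.37,0.22],[1.53,-3.37,0.22],[1.53,-3.37,0.22],[0,0,0]], "turn": [[0,0,0],[0,0,0],[0,0,0],[0,0,0],[0,0,0],[0,0,0],[0,0,0]]}}

```text
time_s: 2.23
position: [0.441, -0.0249, 0.2003]
tool_rot: [[1.0, 0.006, 0.0], [0.006, -1.0, 0.001], [0.0, -0.001, -1.0]]
ft_force: [-0.3, -0.3, -0.6]
grip_width: 0.0847
gripper_force: 0.0
```

```bash
cat >> h.py <<'E'
def shot(n=None,cam="wrist"):
    s=observe(); im,d=cams.get_image(cam)
    if n: save(n,im)
    return s,im,d,cloud(cam,d,s)
def meas(X,d,xy,zb,R=.06):
    "points in a height band: centre by min-area rectangle and by enclosing circle"
    m=(d>0)&(np.hypot(X[...,0]-xy[0],X[...,1]-xy[1])<R)&(X[...,2]>zb[0])&(X[...,2]<zb[1])
    k,l,st,_=cv2.connectedComponentsWithStats(m.astype(np.uint8)); j=1+st[1:,4].argmax(); m=l==j
    p=X[m]; q=(p[:,:2]*1000).astype(np.float32); r=cv2.minAreaRect(q); c=cv2.minEnclosingCircle(q)
    print("n",len(p),"rect",[np.round(a,1) for a in r],"circ",np.round(c[0],1),round(c[1],1),"mean",p.mean(0).round(4)*1000, "zmed",np.median(p[:,2]).round(4))
    return m
E
python3 - <<'E'
from h import *
s,im,d,X=shot("w1"); print(s["position"])
meas(X,d,(.456,-.03),(.049,.065)); plan([.456,-.03,.2],90)
v,u=np.nonzero((d>0)&(d<.17)); print(len(v), u.min() if len(u) else 0)
# finger points in tool frame
c=cams.calibration("wrist");T=np.array(c["tool_from_camera"]);f=K(c);vv,uu=np.mgrid[0:420,0:560]
P=np.stack([(uu-c["cx"])/f*d,-(vv-c["cy"])/f*d,-d],-1)@T[:3,:3].T+T[:3,3]
m=(d>0)&(P[...,2]<.01)
if m.any(): p=P[m]; print("finger",np.percentile(p,[0,5,50,95,100],axis=0).round(3))
E
```

```text
[ 0.44102999 -0.02492413  0.20032141]
n 5058 rect [array([457. , -29.9]), array([63.2, 63.1]), np.float64(48.5)] circ [456.9 -29.9] 32.0 mean [457.8 -29.8  54.2] zmed 0.0541
plan dp [1.56 0.29 0.04] turn z deg 0.3 alt -179.7 q6 70.7 q1 -19.0
28897 0
finger [[-0.012 -0.074 -0.084]
 [-0.003 -0.063 -0.08 ]
 [ 0.011 -0.001 -0.065]
 [ 0.017  0.063 -0.024]
 [ 0.018  0.074 -0.013]]
```

View pics/w1.png

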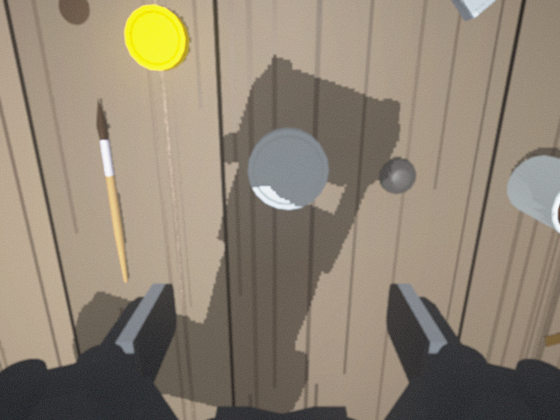

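Request:
{"api": "move_arm", "payload": {"jaw": [8.5,8.5,8.5,8.5,8.5,8.5,8.5,8.5], "dp": [[0.6,0,3.4],[0.6,0,3.4],[0.5,0,3.4],[0,0,2.6],[0,0,2],[0,0,1.5],[0,0,0.7],[0,0,0]], "turn": [[0,0,0],[0,0,0],[0,0,0],[0,0,0],[0,0,0],[0,0,0],[0,0,0],[0,0,0]]}}

```text
time_s: 2.95
position: [0.4563, -0.0303, 0.0296]
tool_rot: [[1.0, -0.001, -0.002], [-0.001, -1.0, 0.001], [-0.002, -0.001, -1.0]]
ft_force: [0.0, 0.2, 0.1]
grip_width: 0.085
gripper_force: 0.0
```

Request:
{"api": "move_arm", "payload": {"jaw": [6,6,6,6,6,6], "dp": [[0,0,0],[0,0,0],[0,0,0],[0,0,0],[0,0,0],[0,0,0]], "turn": [[0,0,0],[0,0,0],[0,0,0],[0,0,0],[0,0,0],[0,0,0]], "force": 25}}

```text
time_s: 3.45
position: [0.4575, -0.0301, 0.0317]
tool_rot: [[1.0, 0.0, 0.002], [0.0, -1.0, -0.001], [0.002, 0.001, -1.0]]
ft_force: [-1.0, -0.6, 7.9]
grip_width: 0.0631
gripper_force: 26.9
```

Request:
{"api": "move_arm", "payload": {"jaw": [6,6,6,6,6,6,6], "dp": [[0,0,-0.5],[0,0,-1],[0,0,-2],[0,0,-3],[0,0,-3],[0,0,-2.5],[0,0,0]], "turn": [[0,0,0],[0,0,0],[0,0,0],[0,0,0],[0,0,0],[0,0,0],[0,0,0]]}}

```text
time_s: 4.03
position: [0.4587, -0.0302, 0.1554]
tool_rot: [[1.0, 0.0, 0.009], [0.0, -1.0, -0.003], [0.009, 0.003, -1.0]]
ft_force: [0.8, -0.5, 0.3]
grip_width: 0.0631
gripper_force: 27.6
```

```bash
cat >> h.py <<'E'
def held(zb=None,n=None):
    "lid in the hand, in tool coordinates (mm): points between the fingers"
    s,im,d,X=shot(n); R=np.array(s["tool_rot"]); P=(X-s["position"])@R
    m=(d>0)&(abs(P[...,0])<.06)&(abs(P[...,1])<.05)&(P[...,2]>(zb or (-.04,0))[0])&(P[...,2]<(zb or (-.04,0))[1])
    return s,im,d,X,P,m
E
python3 - <<'E'
from h import *
s,im,d,X,P,m=held(n="w2"); print(s["position"],s["grip_width"],s["gripper_force"])
h=np.histogram(P[m][:,2],bins=np.arange(-.04,.001,.002)); print(h[0])
E
```

```text
[ 0.45869965 -0.03023242  0.15544412] 0.06312409426642271 27.636349971871823
[  357   435   418   410   379   366   365   917 12039  7545   507   465
   403   430   332   274   161     7     0     0]
```

View pics/w2.png

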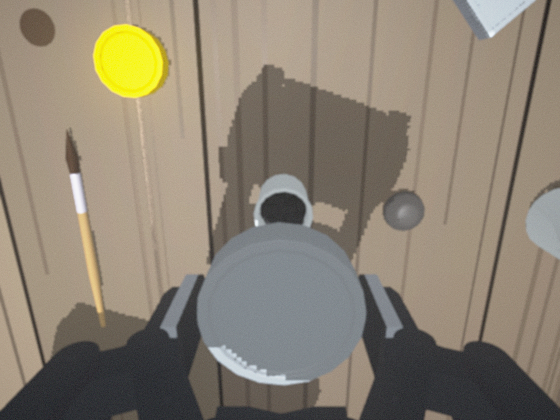

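Request:
{"api": "move_arm", "payload": {"jaw": [6,6,6,6,6,6,6,6,6,6], "dp": [[-0.5,1.6,0],[-1.2,3.2,0],[-1.2,3.2,0],[-1.2,3.2,0],[-1.2,3.2,0],[-1.2,3.2,0],[-1.2,3.2,0],[-0.8,2.4,0],[0,0,0],[0,0,0]], "turn": [[0,0,0],[0,0,0],[0,0,0],[0,0,0],[0,0,0],[0,0,0],[0,0,0],[0,0,0],[0,0,0],[0,0,0]]}}

```text
time_s: 4.92
position: [0.3711, -0.2622, 0.1497]
tool_rot: [[1.0, -0.002, -0.001], [-0.002, -1.0, 0.002], [-0.001, -0.001, -1.0]]
ft_force: [-0.0, 0.7, -0.6]
grip_width: 0.0632
gripper_force: 27.6
```

```bash
cat >> h.py <<'E'
def topface(P,m0,zb,ymax):
    m=m0&(P[...,2]>zb[0])&(P[...,2]<zb[1])&(abs(P[...,1])<ymax)
    k,l,st,_=cv2.connectedComponentsWithStats(m.astype(np.uint8)); m=l==1+st[1:,4].argmax()
    p=P[m]; A=np.c_[p[:,:2],np.ones(len(p))]; c=np.linalg.lstsq(A,p[:,2],rcond=None)[0]
    q=(p[:,:2]*1000).astype(np.float32); r=cv2.minAreaRect(q); cc=cv2.minEnclosingCircle(q)
    print("held n",len(p),"rect",[np.round(a,1) for a in r],"circ",np.round(cc[0],1),round(cc[1],1),"mean",(p.mean(0)*1000).round(1),"tilt deg",np.degrees(c[:2]).round(2))
    return m
def ringfit(X,m):
    "circle fit to the outer boundary of a rim mask (mm)"
    cs,_=cv2.findContours(m.astype(np.uint8),cv2.RETR_EXTERNAL,cv2.CHAIN_APPROX_NONE); c=max(cs,key=len)[:,0]
    p=X[c[:,1],c[:,0],:2]*1000
    for _ in range(4):
        A=np.c_[2*p,np.ones(len(p))]; a=np.linalg.lstsq(A,(p**2).sum(1),rcond=None)[0]; r=np.sqrt(a[2]+a[:2]@a[:2])
        e=np.hypot(*(p-a[:2]).T)-r; p=p[abs(e)<max(1.5*e.std(),.3)]
    print("ring",a[:2].round(1),"r",r.round(2),"n",len(p)); return a[:2],r
E
python3 - <<'E'
from h import *
s,im,d,X,P,m=held(n="w3"); print(s["position"],np.array(s["tool_rot"]).round(4),s["time_s"])
mm=topface(P,m,(-.0265,-.0195),.0315); ringfit(P,mm)
t=meas(X,d,(.434,-.262),(.064,.078),.045); ringfit(X,t)
E
```

```text
[ 0.37113622 -0.26219581  0.14971959] [[ 1.     -0.0025 -0.0011]
 [-0.0025 -1.      0.0015]
 [-0.0011 -0.0015 -1.    ]] 4.9167
held n 19787 rect [array([0.1, 0. ]), array([63. , 64.4]), np.float64(89.9)] circ [-0.3  0. ] 33.2 mean [  1.8  -0.  -22.3] tilt deg [ 0.14 -0.35]
ring [ 0. -0.] r 31.56 n 339
n 1987 rect [array([ 433.9, -263.1]), array([57. , 57.1]), np.float64(42.9)] circ [ 433.9 -263.1] 28.9 mean [ 434.2 -263.1   68.4] zmed 0.0692
ring [ 433.9 -263.1] r 28.37 n 209
```

View pics/w3.png

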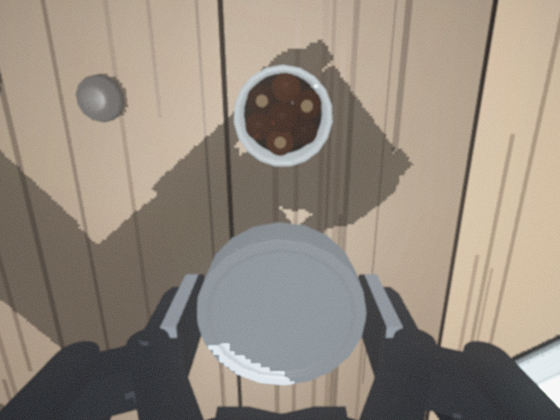

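Request:
{"api": "move_arm", "payload": {"jaw": [6,6,6,6,6,6,6], "dp": [[2,0,0],[3,0.1,1],[1.25,0,2.5],[0,0,2.5],[0,0,1.5],[0,0,0],[0,0,0]], "turn": [[0,0,0],[0,0,0],[0,0,0],[0,0,0],[0,0,0],[0,0,0],[0,0,0]]}}

```text
time_s: 5.55
position: [0.4345, -0.2615, 0.0753]
tool_rot: [[1.0, 0.002, -0.001], [0.002, -1.0, 0.001], [-0.001, -0.001, -1.0]]
ft_force: [0.3, 0.2, 0.1]
grip_width: 0.0629
gripper_force: 27.7
```

Run:
```python
from h import *
s,im,d,X,P,m=held(); print(s["position"],np.array(s["tool_rot"]).round(4))
a=X[(d>0)&(X[...,2]<.0735)&(X[...,2]>.064)&(np.hypot(X[...,0]-.434,X[...,1]+.263)<.035)]; print(len(a), a.max(0) if len(a) else 0)
plan([.434,-.263,.075])
```

```text
[ 0.43447914 -0.26147963  0.07529565] [[ 1.      0.0015 -0.0012]
 [ 0.0015 -1.      0.0013]
 [-0.0012 -0.0013 -1.    ]]
440 [ 0.46311565 -0.24476074  0.07128953]
plan dp [-0.08  0.09  0.11] turn z deg 0 alt -180 q6 45.5 q1 -44.5
```

Request:
{"api": "move_arm", "payload": {"jaw": [6,6,6,6,6,6,6], "dp": [[-0.05,0.08,0.3],[0,0,0.4],[0,0,0.4],[0,0,0.4],[0,0,0.4],[0,0,0.4],[0,0,0]], "turn": [[0,0,0],[0,0,0],[0,0,0],[0,0,0],[0,0,0],[0,0,0],[0,0,0]]}}

```text
time_s: 6.18
position: [0.4336, -0.2633, 0.0517]
tool_rot: [[1.0, -0.0, -0.001], [-0.0, -1.0, 0.001], [-0.001, -0.001, -1.0]]
ft_force: [0.1, -0.6, -1.0]
grip_width: 0.0629
gripper_force: 27.7
```

Request:
{"api": "move_arm", "payload": {"jaw": [6,6,8.5,8.5,8.5,8.5,8.5,8.5,8.5,8.5,8.5,8.5], "dp": [[0,0,0.2],[0,0,0],[0,0,0],[0,0,0],[0,0,0],[0,0,0],[0,0,-1],[0,0,-2],[0,0,-3],[-2,0,-3],[-2,0,-3],[0,0,0]], "turn": [[0,0,0],[0,0,0],[0,0,0],[0,0,0],[0,0,0],[0,0,0],[0,0,0],[0,0,0],[0,0,0],[0,0,0],[0,0,0],[0,0,0]]}}

```text
time_s: 7.18
position: [0.3932, -0.2646, 0.1755]
tool_rot: [[1.0, -0.001, 0.005], [-0.001, -1.0, -0.006], [0.005, 0.006, -1.0]]
ft_force: [0.5, -1.3, 2.4]
grip_width: 0.0849
gripper_force: 0.0
```

Run:
```python
from h import *
s,im,d,X=shot(); print(s["position"],s["time_s"],s["grip_width"])
t=meas(X,d,(.434,-.263),(.066,.085),.045); p=X[t]
A=np.c_[p[:,:2],np.ones(len(p))]; print(np.degrees(np.linalg.lstsq(A,p[:,2],rcond=None)[0][:2])); 
plan([.59,-.167,.17],41.4+90); plan([.59,.096,.15],90)
```

```text
[ 0.39316469 -0.26462319  0.17552381] 7.1833 0.08488815339660388
n 7293 rect [array([ 433.3, -263.3]), array([63.1, 62.7]), np.float64(46.8)] circ [ 433.4 -263.4] 32.0 mean [ 434.4 -263.4   72.2] zmed 0.0721
[-0.07240934 -0.00049681]
plan dp [19.62 -9.75  0.35] turn z deg -41.46 alt 138.5 q6 41.8 q1 -48.2
plan dp [ 19.58 -36.06   2.24] turn z deg -0.06 alt 179.9 q6 41.8 q1 -48.2
```

Request:
{"api": "move_arm", "payload": {"jaw": [8.5,8.5,8.5,8.5,8.5,8.5,8.5,8.5,8.5,8.5,8.5,8.5], "dp": [[3.4,-1.3,0.4],[3.4,-1.3,0.4],[3.4,-1.3,0.4],[3.4,-1.3,0.4],[3.4,-1.2,0.4],[3.4,-1.2,0.4],[0,0,0],[0,0,0],[0,0,0],[0,0,0],[0,0,0],[0,0,0]], "turn": [[0,0,0],[0,0,0],[0,0,0],[0,0,0],[0,0,0],[0,0,0],[0,0,-0.1207],[0,0,-0.1207],[0,0,-0.1207],[0,0,-0.1207],[0,0,-0.1207],[0,0,-0.1207]]}}

```text
time_s: 8.23
position: [0.5979, -0.1871, 0.1449]
tool_rot: [[0.745, 0.667, -0.002], [0.667, -0.745, 0.001], [-0.001, -0.002, -1.0]]
ft_force: [0.2, -0.6, 0.0]
grip_width: 0.0848
gripper_force: 0.0
```

Request:
{"api": "move_arm", "payload": {"jaw": [8.5,8.5], "dp": [[0,0,0],[0,0,0]], "turn": [[0,0,0],[0,0,0]]}}

```text
time_s: 8.4
position: [0.5979, -0.1872, 0.1454]
tool_rot: [[0.751, 0.66, -0.001], [0.66, -0.751, 0.001], [-0.001, -0.002, -1.0]]
ft_force: [-0.1, -0.3, -0.5]
grip_width: 0.0849
gripper_force: 0.0
```

Run:
```python
from h import *
s,im,d,X=shot(); print(s["position"],s["time_s"],np.array(s["tool_rot"]).round(3))
t=meas(X,d,(.621,-.167),(.012,.022),.065); ringfit(X,t)
q=(X[t][:,:2]*1000).astype(np.float32); r=cv2.minAreaRect(q); c=np.array(r[0])/1000
yaw=r[2] if r[1][0]<r[1][1] else r[2]+90
plan([c[0],c[1],.001],yaw,s)
```

```text
[ 0.59785123 -0.18723806  0.14537902] 8.4 [[ 0.751  0.66  -0.001]
 [ 0.66  -0.751  0.001]
 [-0.001 -0.002 -1.   ]]
n 8732 rect [array([ 620.9, -168. ]), array([83.6, 56.1]), np.float64(41.3)] circ [ 620.9 -167.8] 49.9 mean [ 622.5 -166.6   16.8] zmed 0.0168
ring [ 621.1 -167.9] r 43.77 n 197
plan dp [ 3.01  0.1  14.44] turn z deg -0.01 alt 180.0 q6 20.5 q1 -28.2
```

Request:
{"api": "move_arm", "payload": {"jaw": [8.5,8.5,8.5,8.5,8.5,8.5,6.5,5,5,5,5,5], "dp": [[2,0.1,3],[1,0,3.5],[0,0,3.5],[0,0,2.5],[0,0,1.8],[0,0,0],[0,0,0],[0,0,0],[0,0,0],[0,0,0],[0,0,0],[0,0,0]], "turn": [[0,0,0],[0,0,0],[0,0,0],[0,0,0],[0,0,0],[0,0,0],[0,0,0],[0,0,0],[0,0,0],[0,0,0],[0,0,0],[0,0,0]], "force": 25}}

```text
time_s: 9.45
position: [0.6218, -0.1688, 0.0054]
tool_rot: [[0.749, 0.662, 0.003], [0.662, -0.749, -0.001], [0.001, 0.003, -1.0]]
ft_force: [-0.1, 0.4, 7.1]
grip_width: 0.0549
gripper_force: 27.2
```

Request:
{"api": "move_arm", "payload": {"jaw": [5,5,5,5,5,5,5,5,5], "dp": [[0,0,0],[0,0,0],[0,0,-0.5],[0,0,-1],[0,0,-2],[0,0,-3],[0,0,-4],[0,0,-4],[0,0,0]], "turn": [[0,0,0],[0,0,0],[0,0,0],[0,0,0],[0,0,0],[0,0,0],[0,0,0],[0,0,0],[0,0,0]]}}

```text
time_s: 10.2
position: [0.6237, -0.1696, 0.1582]
tool_rot: [[0.749, 0.663, 0.014], [0.663, -0.749, -0.007], [0.006, 0.014, -1.0]]
ft_force: [0.9, -0.8, 0.9]
grip_width: 0.0549
gripper_force: 26.6
```

Run:
```python
from h import *
s,im,d,X,P,m=held(); print(s["position"],s["time_s"],s["grip_width"])
print(np.histogram(P[m][:,2],bins=np.arange(-.04,.001,.002))[0])
plan([.46,.293,.15],49.5)
```

```text
[ 0.62369752 -0.16956147  0.15818161] 10.2 0.054904481475651835
[  329   348   400   373   380   341   328   341   293   313   283   268
   263  3904 21537   654   228   241   198   206]
plan dp [ 18.44 -45.39   0.08] turn z deg 81.99 alt -98.0 q6 22.8 q1 -25.7
```

Request:
{"api": "move_arm", "payload": {"jaw": [5,5,5,5,5,5,5,5,5,5,5,5], "dp": [[1.2,-2.4,0],[1.6,-3.3,0],[1.6,-3.3,0],[1.6,-3.3,0],[1.6,-3.3,0],[1.6,-3.3,0],[1.6,-3.3,0],[1.6,-3.3,0],[1.6,-3.3,0],[1.6,-3.3,0],[1.6,-3.3,0],[1.6,-3.3,0]], "turn": [[0,0,0],[0,0,0],[0,0,0],[0,0,0],[0,0,0],[0,0,0],[0,0,0],[0,0,0],[0,0,0],[0,0,0],[0,0,0],[0,0,0]]}}

```text
time_s: 11.25
position: [0.5042, 0.2475, 0.1482]
tool_rot: [[0.749, 0.662, -0.001], [0.662, -0.749, -0.0], [-0.001, -0.0, -1.0]]
ft_force: [0.2, 0.2, 0.7]
grip_width: 0.0549
gripper_force: 26.6
```

Request:
{"api": "move_arm", "payload": {"jaw": [5,5,5,5,5,5,5,5,5,5,5], "dp": [[0.5,-0.8,0],[0,0,0],[0,0,0],[0,0,0],[0,0,0],[0,0,0],[0,0,0],[0,0,0],[0,0,0],[0,0,0],[0,0,0]], "turn": [[0,0,0],[0,0,-0.1222],[0,0,-0.1222],[0,0,-0.1222],[0,0,-0.1222],[0,0,-0.1222],[0,0,-0.1222],[0,0,-0.1222],[0,0,-0.1222],[0,0,-0.1222],[0,0,-0.1222]]}}

```text
time_s: 12.17
position: [0.5036, 0.2548, 0.1482]
tool_rot: [[-0.372, 0.928, -0.001], [0.928, 0.372, -0.0], [0.0, -0.001, -1.0]]
ft_force: [-0.4, -0.5, -0.0]
grip_width: 0.0551
gripper_force: 26.7
```

Request:
{"api": "move_arm", "payload": {"jaw": [5,5,5,5,5,5,5], "dp": [[0,0,0],[0,0,0],[0,0,0],[0,0,0],[0,0,0],[0,0,0],[0,0,0]], "turn": [[0,0,-0.1222],[0,0,-0.1222],[0,0,-0.1222],[0,0,-0.1222],[0,0,0],[0,0,0],[0,0,0]]}}

```text
time_s: 12.75
position: [0.5038, 0.2551, 0.1483]
tool_rot: [[-0.758, 0.652, -0.0], [0.652, 0.758, -0.0], [0.0, -0.0, -1.0]]
ft_force: [-0.1, 0.4, 0.2]
grip_width: 0.0551
gripper_force: 26.7
```

Run:
```python
from h import *
s,im,d,X,P,m=held(n="w4"); print(s["position"],s["time_s"],s["grip_width"],np.array(s["tool_rot"]).round(4),s["q"][5])
mm=topface(P,m,(-.0155,-.009),.029)
t=meas(X,d,(.46,.293),(.040,.050),.06)
q=(P[t][:,:2]*1000).astype(np.float32); print("tub in tool",cv2.minAreaRect(q),P[t][:,2].mean())
```

```text
[0.50378335 0.25507269 0.14834999] 12.75 0.05505778653027123 [[-7.581e-01  6.521e-01 -5.000e-04]
 [ 6.521e-01  7.581e-01 -2.000e-04]
 [ 3.000e-04 -4.000e-04 -1.000e+00]] -34.45368840036868
held n 25783 rect [array([0.5, 0. ]), array([57.9, 85.1]), np.float64(89.8)] circ [ 0.6 -0.5] 50.3 mean [  4.4  -0.4 -11.3] tilt deg [0.01 0.22]
n 2792 rect [array([461.4, 292.7]), array([50.1, 76.9]), np.float64(49.3)] circ [461.6 293. ] 45.1 mean [459.3 294.7  44.6] zmed 0.0447
tub in tool ((56.62890625, 0.9809665679931641), (76.90592956542969, 50.06268310546875), 0.0012087709037587047) 0.10375700223299825
```

View pics/w4.png

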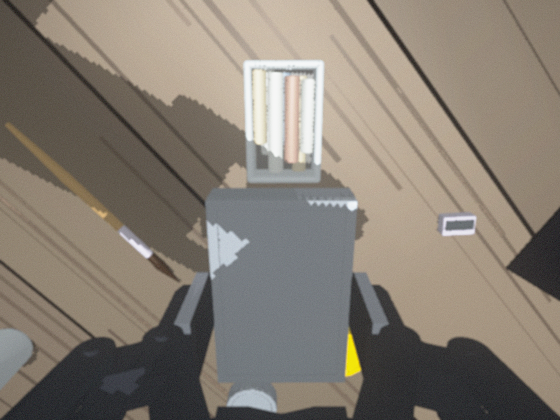

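Request:
{"api": "move_arm", "payload": {"jaw": [5,5,5,5,5,5,5,5], "dp": [[1.6,0.1,0],[2.5,0,0.7],[1.5,0,2],[0,0,2.5],[0,0,2],[0,0,1.5],[0,0,0],[0,0,0]], "turn": [[0,0,0],[0,0,0],[0,0,0],[0,0,0],[0,0,0],[0,0,0],[0,0,0],[0,0,0]]}}

```text
time_s: 13.47
position: [0.4618, 0.2924, 0.0614]
tool_rot: [[-0.76, 0.65, -0.001], [0.65, 0.76, -0.0], [0.001, -0.001, -1.0]]
ft_force: [0.0, -0.0, -0.6]
grip_width: 0.0553
gripper_force: 26.7
```

Run:
```python
from h import *
s=observe(); print(s["position"],np.array(s["tool_rot"]).round(4))
R=np.array([[-.7581,.6521,0],[.6521,.7581,0],[0,0,-1]])
t=np.array([.50378,.25507,.0607])+R@[.0561,.0010,0]; print(t); plan(t,None,s)
```

```text
[0.46183661 0.29235088 0.06141497] [[-7.597e-01  6.503e-01 -1.000e-03]
 [ 6.503e-01  7.597e-01 -4.000e-04]
 [ 5.000e-04 -1.000e-03 -1.000e+00]]
[0.46190269 0.29241091 0.0607    ]
plan dp [-0.    0.01  0.07] turn z deg 0 alt -180 q6 -29.5 q1 19.9
```

Request:
{"api": "move_arm", "payload": {"jaw": [5,5,5,5,5,5,5,5], "dp": [[0,0,0.4],[0,0,0.4],[0,0,0.4],[0,0,0.4],[0,0,0.4],[0,0,0.3],[0,0,0.1],[0,0,0]], "turn": [[0,0,0],[0,0,0],[0,0,0],[0,0,0],[0,0,0],[0,0,0],[0,0,0],[0,0,0]]}}

```text
time_s: 14.13
position: [0.4618, 0.2924, 0.0372]
tool_rot: [[-0.761, 0.649, -0.001], [0.649, 0.761, -0.0], [0.0, -0.0, -1.0]]
ft_force: [-0.8, 0.3, -0.4]
grip_width: 0.055
gripper_force: 26.7
```

Request:
{"api": "move_arm", "payload": {"jaw": [5,5,8.5,8.5,8.5,8.5,8.5,8.5,8.5,8.5,8.5,8.5], "dp": [[0,0,0.1],[0,0,0],[0,0,0],[0,0,0],[0,0,0],[0,0,0],[0,0,-1],[0,0,-2],[0,0,-3.5],[-2,0,-3.5],[-2.5,0,-1.5],[0,0,0]], "turn": [[0,0,0],[0,0,0],[0,0,0],[0,0,0],[0,0,0],[0,0,0],[0,0,0],[0,0,0],[0,0,0],[0,0,0],[0,0,0],[0,0,0]]}}

```text
time_s: 15.13
position: [0.5002, 0.2617, 0.1564]
tool_rot: [[-0.759, 0.651, 0.01], [0.651, 0.759, 0.002], [-0.006, 0.008, -1.0]]
ft_force: [0.1, -0.4, -0.7]
grip_width: 0.0849
gripper_force: 0.0
```

Run:
```python
from h import *
s,im,d,X=shot(); print(s["position"],s["time_s"],s["grip_width"])
t=meas(X,d,(.461,.2925),(.041,.062),.06); p=X[t]
A=np.c_[p[:,:2],np.ones(len(p))]; print(np.degrees(np.linalg.lstsq(A,p[:,2],rcond=None)[0][:2])); 
plan([.675,.070,.15],None,s)
```

```text
[0.50022214 0.26170719 0.1563805 ] 15.1333 0.08494968716061782
n 10857 rect [array([461.5, 292. ]), array([56.2, 84. ]), np.float64(49.6)] circ [461.3 292.1] 50.1 mean [459.5 293.7  47.7] zmed 0.0477
[-0.10844569  0.03198513]
plan dp [-25.74  -3.18   0.77] turn z deg 0 alt -180 q6 -33.7 q1 15.6
```

Request:
{"api": "move_arm", "payload": {"jaw": [8.5,8.5,8.5,8.5,8.5,8.5,8.5,8.5,8.5,8.5], "dp": [[-3.5,-0.4,0],[-3.7,-0.4,0],[-3.7,-0.4,0],[-3.7,-0.5,0],[-3.7,-0.5,0],[-3.7,-0.5,0],[-3.7,-0.5,0],[0,0,0],[0,0,0],[0,0,0]], "turn": [[0,0,0],[0,0,0],[0,0,0],[0,0,0],[0,0,0],[0,0,0],[0,0,0],[0,0,0],[0,0,0],[0,0,0]]}}

```text
time_s: 16.02
position: [0.6699, 0.0729, 0.1508]
tool_rot: [[-0.761, 0.649, -0.002], [0.649, 0.761, 0.001], [0.002, -0.001, -1.0]]
ft_force: [-0.7, 0.1, -0.4]
grip_width: 0.0847
gripper_force: 0.0
```

Run:
```python
from h import *
s,im,d,X=shot(); print(s["position"],s["time_s"],np.array(s["tool_rot"]).round(3))
t=meas(X,d,(.6447,.0963),(.012,.022),.04); a,r=ringfit(X,t); print(im[t].mean(0))
plan([a[0]/1000,a[1]/1000,.002],None,s)
```

```text
[0.66992859 0.07289421 0.15079491] 16.0167 [[-0.761  0.649 -0.002]
 [ 0.649  0.761  0.001]
 [ 0.002 -0.001 -1.   ]]
n 3213 rect [array([645. ,  95.1]), array([47., 47.]), np.float64(49.6)] circ [645.1  95. ] 24.0 mean [644.8  95.5  16.3] zmed 0.0162
ring [645.1  95.2] r 23.43 n 142
[174.88390912 180.4248366  185.01462807]
plan dp [ 3.31  0.1  14.89] turn z deg 0 alt -180 q6 -53.4 q1 -3.8
```

Request:
{"api": "move_arm", "payload": {"jaw": [8.5,8.5,8.5,8.5,8.5,8.5,6,4,4,4,4,4], "dp": [[2,0.1,3],[1.3,0,3.5],[0,0,3.5],[0,0,3],[0,0,2],[0,0,0],[0,0,0],[0,0,0],[0,0,0],[0,0,0],[0,0,0],[0,0,0]], "turn": [[0,0,0],[0,0,0],[0,0,0],[0,0,0],[0,0,0],[0,0,0],[0,0,0],[0,0,0],[0,0,0],[0,0,0],[0,0,0],[0,0,0]], "force": 25}}

```text
time_s: 17.07
position: [0.6472, 0.0945, 0.0039]
tool_rot: [[-0.761, 0.649, 0.003], [0.649, 0.761, 0.0], [-0.002, 0.002, -1.0]]
ft_force: [-0.8, 1.1, 6.0]
grip_width: 0.0474
gripper_force: 24.8
```

Request:
{"api": "move_arm", "payload": {"jaw": [4,4,4,4,4,4,4,4,4,4], "dp": [[0,0,0],[0,0,0],[0,0,0],[0,0,-0.5],[0,0,-1],[0,0,-2],[0,0,-3],[0,0,-4],[0,0,-3],[0,0,0]], "turn": [[0,0,0],[0,0,0],[0,0,0],[0,0,0],[0,0,0],[0,0,0],[0,0,0],[0,0,0],[0,0,0],[0,0,0]]}}

```text
time_s: 17.9
position: [0.649, 0.0942, 0.1452]
tool_rot: [[-0.761, 0.649, 0.014], [0.649, 0.761, -0.001], [-0.011, 0.008, -1.0]]
ft_force: [1.1, -0.4, 0.6]
grip_width: 0.047
gripper_force: 25.8
```

Run:
```python
from h import *
s,im,d,X,P,m=held(); print(s["position"],s["time_s"],s["grip_width"])
print(np.histogram(P[m&(abs(P[...,1])<.02)][:,2],bins=np.arange(-.04,.001,.002))[0])
plan([.457+.046,-.030-.039,.14],None)
```

```text
[0.64901834 0.0942001  0.14519498] 17.9 0.04697849918738012
[   0    0    0    0    0    0    0    0    0    0    0    0   83 4131
 4940  220  190  194  152  179]
plan dp [  0.42 -21.82   0.04] turn z deg 0 alt -180 q6 -51.6 q1 -2.1
```

Request:
{"api": "move_arm", "payload": {"jaw": [4,4,4,4,4,4,4,4,4,4,4], "dp": [[0.1,-1.8,0],[0.1,-3,0],[0.1,-3.5,0],[0,-3.5,0],[0,-3.5,0],[0,-3.5,0],[0,-2,0],[0,-1,0],[0,0,0],[0,0,0],[0,0,0]], "turn": [[0,0,0],[0,0,0],[0,0,0],[0,0,0],[0,0,0],[0,0,0],[0,0,0],[0,0,0],[0,0,0],[0,0,0],[0,0,0]]}}

```text
time_s: 18.87
position: [0.5033, -0.0689, 0.1364]
tool_rot: [[-0.761, 0.649, 0.0], [0.649, 0.761, 0.0], [-0.0, 0.0, -1.0]]
ft_force: [-0.6, -0.3, -0.7]
grip_width: 0.0469
gripper_force: 25.8
```

Run:
```python
from h import *
s,im,d,X,P,m=held(n="w5"); print(s["position"],s["time_s"],s["grip_width"],np.array(s["tool_rot"]).round(4))
mm=topface(P,m,(-.0155,-.009),.0235); ringfit(P,mm)
t=meas(X,d,(.457,-.03),(.046,.060),.035); ringfit(P,t); ringfit(X,t)
```

```text
[ 0.50326836 -0.06888659  0.13643209] 18.8667 0.04692306738215005 [[-7.611e-01  6.486e-01  3.000e-04]
 [ 6.486e-01  7.611e-01  2.000e-04]
 [-1.000e-04  3.000e-04 -1.000e+00]]
held n 10066 rect [array([ 1.9, -0.1]), array([48.8, 46.8]), np.float64(0.5)] circ [2.1 1.4] 25.5 mean [  3.2  -0.1 -12.1] tilt deg [0.06 0.03]
ring [ 2.2 -0.3] r 23.56 n 222
n 1429 rect [array([453.2, -32.5]), array([40.9, 40.9]), np.float64(53.7)] circ [453.3 -32.4] 20.9 mean [453.7 -33.7  50.2] zmed 0.051
ring [61.7 -4.8] r 20.36 n 151
ring [453.2 -32.4] r 20.36 n 151
```

View pics/w5.png

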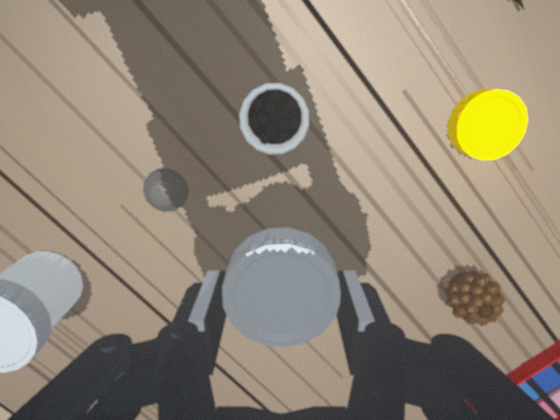

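Request:
{"api": "move_arm", "payload": {"jaw": [4,4,4,4,4,4,4,4], "dp": [[1.7,-0.2,0],[2.6,-0.27,0.4],[1.66,0,1.5],[0,0,2.5],[0,0,1.6],[0,0,0.9],[0,0,0],[0,0,0]], "turn": [[0,0,0],[0,0,0],[0,0,0],[0,0,0],[0,0,0],[0,0,0],[0,0,0],[0,0,0]]}}

```text
time_s: 19.58
position: [0.4546, -0.034, 0.0674]
tool_rot: [[-0.761, 0.648, -0.001], [0.648, 0.761, 0.0], [0.001, -0.0, -1.0]]
ft_force: [0.5, -0.3, 0.3]
grip_width: 0.0469
gripper_force: 25.8
```

Run:
```python
from h import *
s=observe(); print(s["position"],np.array(s["tool_rot"]).round(4))
R=np.array([[-.7611,.6486,0],[.6486,.7611,0],[0,0,-1]])
t=np.array([.50327,-.06889,.067])+R@[.0597,-.0047,0]; print(t); plan(t,None,s)
```

```text
[ 0.45457202 -0.03396761  0.06740461] [[-7.613e-01  6.484e-01 -6.000e-04]
 [ 6.484e-01  7.613e-01  3.000e-04]
 [ 6.000e-04 -2.000e-04 -1.000e+00]]
[ 0.45478391 -0.03374575  0.067     ]
plan dp [-0.    0.03  0.04] turn z deg 0 alt -180 q6 -68.8 q1 -19.2
```

Request:
{"api": "move_arm", "payload": {"jaw": [4,4,4,4,4,4,4,4], "dp": [[0,0,0.4],[0,0,0.4],[0,0,0.4],[0,0,0.4],[0,0,0.4],[0,0,0.3],[0,0,0.1],[0,0,0]], "turn": [[0,0,0],[0,0,0],[0,0,0],[0,0,0],[0,0,0],[0,0,0],[0,0,0],[0,0,0]]}}

```text
time_s: 20.25
position: [0.4541, -0.0345, 0.0433]
tool_rot: [[-0.761, 0.649, -0.001], [0.649, 0.761, 0.0], [0.001, -0.0, -1.0]]
ft_force: [-0.3, -0.5, 0.0]
grip_width: 0.0468
gripper_force: 25.8
```

Request:
{"api": "move_arm", "payload": {"jaw": [4,4,8.5,8.5,8.5,8.5,8.5,8.5,8.5,8.5,8.5,8.5], "dp": [[0,0,0.1],[0,0,0],[0,0,0],[0,0,0],[0,0,0],[0,0,0],[0,0,-1],[0,0,-2],[0,0,-3.5],[-2,0,-3],[-2,0,-1],[0,0,0]], "turn": [[0,0,0],[0,0,0],[0,0,0],[0,0,0],[0,0,0],[0,0,0],[0,0,0],[0,0,0],[0,0,0],[0,0,0],[0,0,0],[0,0,0]]}}

```text
time_s: 21.25
position: [0.4879, -0.0628, 0.1505]
tool_rot: [[-0.76, 0.65, 0.008], [0.65, 0.76, -0.003], [-0.008, 0.002, -1.0]]
ft_force: [-0.1, -0.8, 0.6]
grip_width: 0.0848
gripper_force: 0.0
```

Request:
{"api": "move_arm", "payload": {"jaw": [8.5,8.5,8.5,8.5], "dp": [[0,0,-3],[0,0,-3],[0,0,0],[0,0,0]], "turn": [[0,0,0],[0,0,0],[0,0,0],[0,0,0]]}}

```text
time_s: 21.58
position: [0.4846, -0.0604, 0.208]
tool_rot: [[-0.761, 0.649, 0.002], [0.649, 0.761, -0.001], [-0.002, 0.001, -1.0]]
ft_force: [0.1, -0.3, -0.7]
grip_width: 0.0851
gripper_force: 0.0
```

Run:
```python
from h import *
s,im,d,X=shot(); print(s["position"],s["time_s"],s["grip_width"])
t=meas(X,d,(.453,-.0325),(.049,.070),.04); p=X[t]
A=np.c_[p[:,:2],np.ones(len(p))]; print(np.degrees(np.linalg.lstsq(A,p[:,2],rcond=None)[0][:2])); 
s,im,d,X=shot("final","scene")
```

```text
[ 0.48464629 -0.06039783  0.20802276] 21.5833 0.08511485958500953
n 2918 rect [array([452.5, -33.7]), array([46.4, 47.5]), np.float64(49.2)] circ [452.4 -33.9] 23.9 mean [452.1 -33.5  54.2] zmed 0.0541
[ 0.03672226 -0.06419897]
```

View pics/final.png

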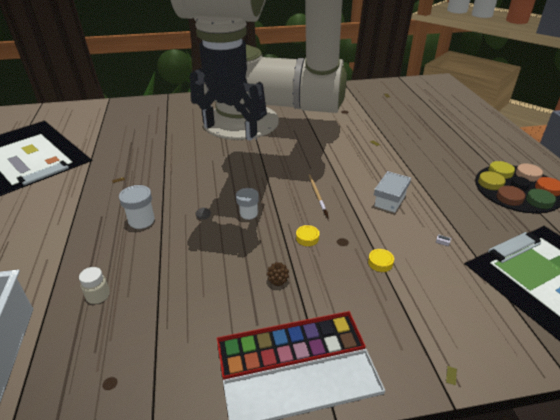

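The final picture shows all three lids seated: large at (137,200), small at (247,200) and rectangular at (393,188). The brush, pebble, cone, jar, sharpener and yellow lids are where they started.

```bash
python3 -c "
from rig import ticket; print(ticket.close_job())"
```

```text
the job is handed in; nothing more can be done
None
```

All three grey lids are on their own tubs, measured level and fully home, with the tubs upright and the other items left where they were; I handed the job in at about 22 s of the 67 s allowed.

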